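# Turn the cooling pot to its probe and feel it home

## Robot

A 7-joint arm with a two-finger parallel gripper is mounted at the origin on the work surface. World frame = base frame: x ahead of the robot, y to its left, z up, the work surface at z = 0. Lengths are in m, angles in rad, forces in N, time in s.
With the tool pointing down it reaches from about 0.4 to 0.85 m from the base axis. Payload 10.4 kg.
Tool frame: the origin (TCP) lies at the very end of the fingers, on their centre line; the grasp point (between the pads) lies 19 mm behind it; z points along the fingers, y is the line along which they close (so a half turn about z gives the same grasp; the last joint's range is limited). The gripper opens to 85 mm and grips with 20 to 120 N. Pads are 22 mm wide; open, the fingers measure 114 mm over their backs; the gripper's body (76 mm by 85 mm) begins 54 mm behind the grasp point. The pads swing forward as they close: fully open they stand 13 mm farther back than shut.
Start: joints at [-1.157, 0.332, -0.065, 1.46, 0.022, 1.35, -0.088], TCP at [0.264, 0.566, 0.231] pointing down, gripper open.
Joint ranges: [-2.6, 2.6], [-0.5, 2.12], [-1.47, 1.34], [0.16, 2.42], [-1.27, 4.41], [0.06, 2.06], [-2.6, 2.6]. Speed limits (rad/s): [2.22, 2.22, 2.79, 2.79, 3.14, 3.14, 3.14].

## Interface

Orientations are given as a unit quaternion [x, y, z, w].
In Python, from workcell import manip, vision, order gives the robot as it stands. The module is installed in compiled form; this text tells all that it offers.
- The arm moves only by the tool move_arm, never from a script. Its argument "motion" is a list of rows, each a list of 3 entries, a list of its own where there are three numbers: the shift along the tool's x, y, z scaled (see below), then the turn, a rotation vector about the tool's x, y, z scaled (see below), then the opening, from -1 (shut) to 1 (fully open). In form: [[[dx, dy, dz], [wx, wy, wz], hand], ...]. A call has 1 to 12 rows; each row shifts and turns the commanded pose from where the row before left it, along the tool's axes as they then stand; what a row does not reach is not made up. The controller multiplies each number of a shift by 0.75 m and each number of a turn by pi/4 rad. A row lasts 1/10 s, in which the tool goes at most 50 mm and 8.59 degrees, less where a joint would pass 70% of its speed; a pose out of reach is approached as far as the arm can. A call with a number of a shift or a turn outside -1 to 1 is refused whole. A call with a gripper value outside its range is refused whole. The fingers move at their own pace and stop on an object; "newtons" is the grip in N (left out, the last holds). Time passes only in rows, so rows that do not move let the fingers close. It gives the time, the measured TCP pose, the force, the opening and the grip force at its end, in the units of the state.
- manip.get_obs(): the state, without advancing time (a new reading comes with each control period).
- vision.camera(name): name is "side" or "top" or "wrist"; returns a dict with "pixels" (480x640x3 uint8, red, green, blue), "fx", "fy", "cx", "cy" (pixels), "R" (3x3) and "t" (3): a world point X has camera coordinates R X + t. Camera axes: x right, y down, z forward; pixel columns grow to the right and rows downward; lengths in m; the calibration is good to about 2 mm. A picture is of the moment at which its call begins. There is no depth.
- order.hand_in(): hands the job in; it is judged then, once.
The state is a dict: "clock": time; "joint_pos": joint angles; "joint_velocities": joint speeds; "tau": joint torques, N m; "position": TCP position; "ee_rot": TCP orientation; "ft_force": force on the tool from outside, world axes, zero at the start; "torque": the same for the moment, N m; "grip_width": opening from 0.0 (shut) to 1.0 (fully open); "grasp_force": force on a finger pad.
Only numpy, scipy, OpenCV 4.12 (cv2) and the standard library are available. Lean on these libraries where they do the work, as an engineer would, in place of code of your own. Each camera call takes 0.05 s, during which the arm holds its last target. There are 200 camera calls.

## Task

The cooling pot stands twisted in its seat on the test board, riding on its feet. Push it round by its side bars until its probe port faces the probe on the pillar, and feel for the spot near there where its feet drop in and it sits fully down and level. Turn it gently where it stands, without forcing, lifting or tipping it, and leave the flask, fan, meter and screwdriver alone.

Things in the scene. Friction and masses are not known exactly. Their poses are not given: they have to be found in the camera images.
- station: Fixed open test bench: white tray 370 x 350 mm, black circuit board, and in the middle the pot's seat, a round well in an aluminium frame 190 mm square. Origin on the table under the well's centre, z up, x towards the probe pillar (the mark: 153 mm out, 86 mm high). Apart from pillar and pot nothing on the bench rises above 62 mm.
- well (a point): Centre of the well's flat floor, 41 mm above the table. The well's rim (inner radius 67.5, outer 76.5 mm) rises 14 mm above it. Under the pot the floor has three 31 x 14 mm sockets that match the pot's feet and let it down in one orientation only.
- probe_tip (a point): Inner end of the thin brass probe held level by the pillar, 132 mm from the well's centre, 79 mm above the table: the mark for the port. The well's floor plate is clocked by hand, so the pot drops with its port up to 15 degrees (0.26 rad) to either side of this mark; nothing visible shows where, it must be felt.
- pot: Loose cooling pot, 0.7 to 0.95 kg: copper foot disc 132 mm across, 14 mm thick; on it an open aluminium body 80 mm across, rim 68 mm above the disc's underside, 7 mm wall. Origin: centre of the disc's underside, z up; x points through the probe port. Origin 47 mm above the table while it rides on its feet, as at the start; 41 mm when fully down.
- pot_feet (a point): On the pot's axis, level with the soles of its three hidden feet, 6 mm below its origin (bars 24 x 7 mm, set crosswise 32, 46 and 60 mm from the axis). Riding, the pot slides round on them, centred by the rim with 1.5 mm of play. With the feet in their sockets it turns only some 4 degrees more either way, then stops hard. A foot may first hang on a socket's edge.
- port (a point): Mouth of the probe port, a stub 22 mm thick on the pot's side, 70 mm from the pot's axis along its x, 33 mm above its origin. It starts 40 to 180 degrees away from the mark, to either side.
- bar_left (a point): End of the pot's black side bar along its +y: level, round, 14 mm thick, from the body to 118 mm from the axis, centre line 33 mm above the pot's origin. Pushed sideways near its end it turns the riding pot with about 1 to 5 N. Over 30 N from the robot counts as forcing.
- bar_right (a point): End of the like bar along the pot's -y, 118 mm from the axis, 33 mm above its origin.
- flask: bystander: blue vacuum flask, 80 mm across, 162 mm high, standing on the table left of the bench; origin under its centre
- fan: bystander: square black 120 mm fan on two feet, 126 mm high, on the table right of the bench; origin under its centre
- meter: bystander: yellow multimeter 170 x 82 x 36 mm lying on the table; origin under its centre
- driver: bystander: screwdriver 190 mm long lying on the table; origin under its middle
There are look-alikes about, which are no part of the job. There is more than one size of the pot; the job needs the larger.

How it is judged:
At the end, for the whole second after the job is handed in: The pot rests fully down on the floor of the well (origin less than 43.2 mm above the table), level within 0.04 rad, at rest, with its port facing the probe (within 0.40 rad) (z of pot in the frame of station below 0.0432 m and angle between pot's own z axis and vertical below 0.04 rad and angle between the x axis of pot and the x axis of station, either way round below 0.4 rad and x of port in the frame of station above 0.05 m and linear speed of pot below 0.01 m/s and angular speed of pot below 0.05 rad/s); the robot touches nothing.
It fails at once if the pot is tipped by more than 0.15 rad (angle between pot's own z axis and vertical above 0.15 rad).
It fails at once if the pot is lifted more than 10 mm (z of pot in the frame of station above 0.057 m).
It fails at once if the pot is forced: the robot pushes on it with more than 30 N (contact force between any of the fingers, the arm and pot above 30 N).
It fails at once if a bystander is moved by more than 30 mm (distance of any of flask, fan, meter, driver from where it was at the start of the episode above 0.03 m).
It also fails if it takes over 58 s, if anything falls off the work surface, if the arm or the gripper's body presses on something with over 40 N, if the wrist force passes 120 N, or if a joint passes its speed limit or range.

## Working session

There is one attempt and no reset: what is moved stays moved. The work goes in short steps, Python scripts to look and compute and a tool call to move; the robot and the scene stay as the last step left them, time stands still between calls to the robot, and variables do not carry over. Pictures are saved under pics/ and viewed, at most 10 in all, crops included, and the job is handed in when it is done.

Besides the shell and the picture viewer there is one more tool, called after "Call:" as name([rows], argument=value, ...), one row to a line, values as JSON. move_arm: Moves the arm, as the interface text tells. Its arguments: {"type":"object","properties":{"motion":{"type":"array"},"newtons":{"type":"number"}},"required":["motion"]}

```bash
mkdir -p pics; python3 - <<'E'
from workcell import manip, vision
import cv2,numpy as np,pickle
o=manip.get_obs(); print({k:np.round(v,3).tolist() for k,v in o.items()})
d={}
for n in("top","side"):
    c=vision.camera(n); d[n]=c; cv2.imwrite(f"pics/{n}0.png",c["pixels"][:,:,::-1]); print(n,c["fx"],c["cx"],c["cy"],np.round(c["R"],3).tolist(),np.round(c["t"],3))
pickle.dump(d,open("cams0.pkl","wb"))
E
```

```text
{'clock': 0.0, 'joint_pos': [-1.157, 0.333, -0.065, 1.461, 0.022, 1.35, -0.088], 'joint_velocities': [0.002, -0.0, -0.001, -0.002, -0.0, 0.001, 0.002], 'tau': [-0.001, -62.545, 0.048, -39.161, 0.016, 0.01, 0.0], 'position': [0.264, 0.566, 0.231], 'ee_rot': [0.217, 0.976, -0.001, -0.0], 'ft_force': [0.045, 0.356, -0.086], 'torque': [-0.066, -0.007, -0.027], 'grasp_force': 0.0, 'grip_width': 1.003}
top 507.7088964814027 320.91895152735765 240.96354779718686 [[-0.02, -1.0, 0.01], [-0.989, 0.018, -0.149], [0.148, -0.013, -0.989]] [0.111 0.509 1.156]
side 495.138570213099 319.2641838825584 236.30750093644104 [[0.96, -0.281, 0.019], [-0.148, -0.56, -0.815], [0.239, 0.779, -0.579]] [-0.464  0.218  0.887]
```

View pics/top0.png

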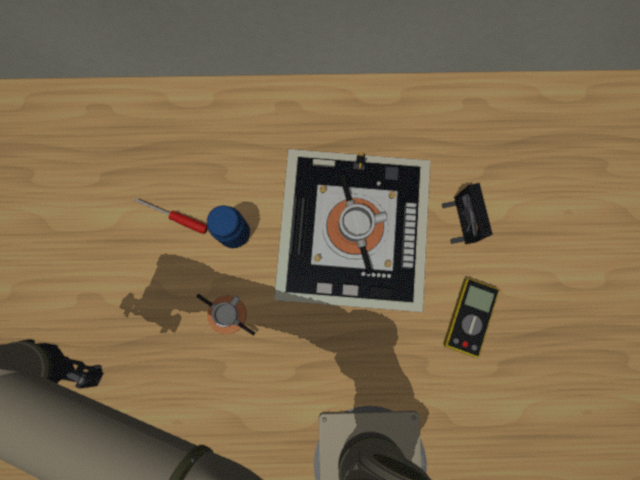

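View pics/side0.png

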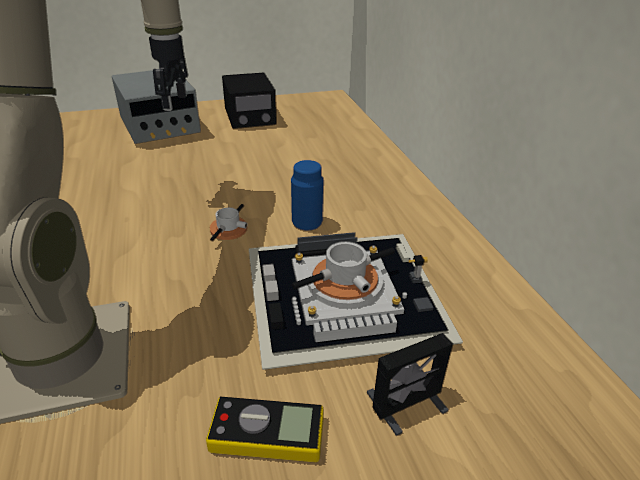

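The top view shows two candidate pots. One stands on the bare table at (227,314), the other in the bench seat at (357,222). The seated one is clearly larger and sits in the well, so it fits the description. Its port points right at about (382,217), the bars end at about (346,178) and (368,265), and the probe pillar is at (361,160). In the side view the pot is at (347,270) and the pillar at (418,265). I'll confirm this in one enlarged crop.

```bash
python3 - <<'E'
import cv2,numpy as np,pickle
d=pickle.load(open("cams0.pkl","rb"))
a=d["top"]["pixels"][145:320,270:440,::-1]; b=d["side"]["pixels"][225:375,245:465,::-1]
a=cv2.resize(a,(400,412),interpolation=cv2.INTER_CUBIC);b=cv2.resize(b,(400,273),interpolation=cv2.INTER_CUBIC)
c=np.zeros((412,800,3),np.uint8);c[:,:400]=a;c[:273,400:]=b
cv2.imwrite("pics/crop.png",c)
E
```

```text
(no output)
```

View pics/crop.png

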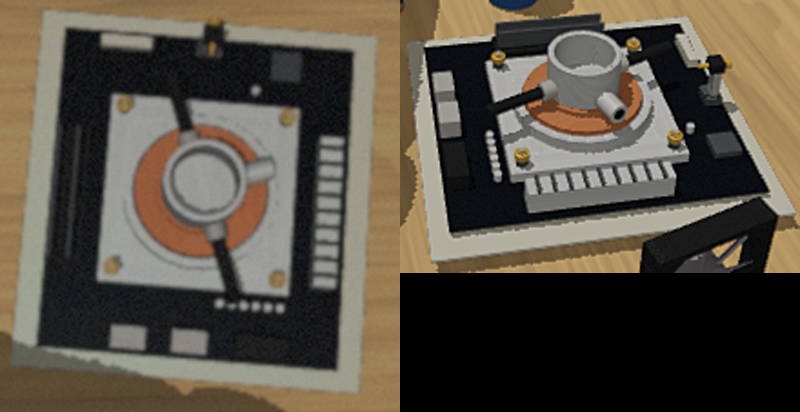

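The crop confirms the seated pot with its wide copper disc is the large one. In the crop's top view its port points right at (272,168), the bars run to (178,78) and (233,295), and the probe is at (213,40). The port is roughly 80–90° clockwise of the mark. Next I'll measure this.

```bash
cat >h.py <<'E'
import numpy as np,cv2
def ray(c,p):
    d=c["R"].T@np.array([(p[0]-c["cx"])/c["fx"],(p[1]-c["cy"])/c["fy"],1.]); return -c["R"].T@c["t"],d/np.linalg.norm(d)
def onz(c,p,z):
    o,d=ray(c,p); return o+d*(z-o[2])/d[2]
def tri(c1,p1,c2,p2):
    (a,u),(b,v)=ray(c1,p1),ray(c2,p2); s=np.linalg.lstsq(np.c_[u,-v],b-a,rcond=None)[0]
    x,y=a+u*s[0],b+v*s[1]; return (x+y)/2,np.linalg.norm(x-y)
def blobs(img,lo,hi,roi,amin=4):
    x0,y0,x1,y1=roi; h=cv2.cvtColor(np.ascontiguousarray(img[y0:y1,x0:x1]),cv2.COLOR_RGB2HSV)
    n,_,s,c=cv2.connectedComponentsWithStats(cv2.inRange(h,lo,hi)); return [(int(s[i,4]),np.round(c[i]+[x0,y0],1)) for i in range(1,n) if s[i,4]>=amin]
E
python3 - <<'E'
from h import *; import pickle
d=pickle.load(open("cams0.pkl","rb")); T,S=d["top"],d["side"]
for n,c,r in(("top",T,(305,150,405,275)),("side",S,(285,235,430,325))):
    print(n,"brass",blobs(c["pixels"],(15,110,80),(32,255,255),r,3)); print(n,"copper",blobs(c["pixels"],(4,100,80),(14,255,255),r,60))
ct=lambda x,y:(270+x/2.353,145+y/2.353); cs=lambda x,y:(245+(x-400)/1.818,225+y/1.818)
for n,p,q in(("screwA",(125,102),(634,44)),("B",(288,117),(675,137)),("C",(112,265),(498,57)),("D",(278,279),(522,155)),("port",(272,168),(617,111)),("barR end",(233,296),(491,108)),("barL end",(177,76),(672,45)),("probe",(213,48),(702,66))):
    X,e=tri(T,ct(*p),S,cs(*q)); print(n,np.round(X,4),round(e,4))
for p in((177,76),(186,120),(216,240),(233,296)): print(onz(T,ct(*p),.08).round(4))
E
```

```text
top brass [(369, array([372.9, 152.1])), (14, array([359.7, 165.4])), (24, array([322.8, 188.7])), (22, array([391.7, 194.3])), (16, array([317.2, 257.7])), (17, array([387.2, 263.5]))]
top copper [(132, array([366.5, 204.5])), (723, array([339.8, 231. ])), (276, array([374.2, 236.3]))]
side brass [(132, array([293.2, 238.2])), (38, array([364.9, 235.3])), (550, array([420.9, 249.1])), (39, array([372.8, 249.3])), (41, array([298.5, 256.5])), (15, array([411.6, 260.4])), (46, array([396. , 300.3])), (48, array([311.5, 310. ]))]
side copper [(119, array([319.5, 267.1])), (871, array([347.8, 286.3]))]
screwA [0.634  0.094  0.0536] 0.0001
B [ 0.6163 -0.069   0.0525] 0.0004
C [0.4698 0.1102 0.0544] 0.0003
D [ 0.4534 -0.0525  0.0521] 0.0
port [ 0.5578 -0.0463  0.0831] 0.0009
barR end [ 0.4339 -0.0045  0.0802] 0.0022
barL end [0.6542 0.0424 0.0849] 0.006
probe [0.6803 0.0067 0.0774] 0.0018
[0.6526 0.0429 0.08  ]
[0.6082 0.0353 0.08  ]
[0.4893 0.0098 0.08  ]
[ 0.435  -0.0047  0.08  ]
```

Call:
move_arm([
  [[-0.036,-0.0388,0],[0,0,0],-0.1],
  [[-0.036,-0.0388,0],[0,0,0],-0.1],
  [[-0.036,-0.0388,0],[0,0,0],-0.1],
  [[-0.036,-0.0388,0],[0,0,0],-0.1],
  [[-0.036,-0.0388,0],[0,0,0],-0.1],
  [[-0.036,-0.0388,0],[0,0,0],-0.1],
  [[-0.036,-0.0388,0],[0,0,0],-0.1],
  [[-0.036,-0.0388,0],[0,0,0],-0.1],
  [[-0.036,-0.0388,0],[0,0,0],-0.1],
  [[-0.036,-0.0388,0],[0,0,0],-0.1],
  [[-0.036,-0.0388,0],[0,0,0],-0.1],
  [[-0.036,-0.0388,0],[0,0,0],-0.1],
])

```text
clock: 1.3
position: [0.4103, 0.1112, 0.2312]
ee_rot: [0.217, 0.976, 0.0, -0.0]
ft_force: [0.7, -0.1, -0.4]
grip_width: 0.451
grasp_force: 0.0
```

Call:
move_arm([
  [[-0.036,-0.0388,0],[0,0,0],-0.1],
  [[-0.036,-0.0388,0],[0,0,0],-0.1],
  [[-0.036,-0.0388,0],[0,0,0],-0.1],
  [[0,0,0],[0,0,0.186],-0.1],
  [[0,0,0],[0,0,0.186],-0.1],
  [[0,0,0],[0,0,0.186],-0.1],
  [[0,0,0],[0,0,0.186],-0.1],
  [[0,0,0],[0,0,0.186],-0.1],
  [[0,0,0],[0,0,0.186],-0.1],
  [[0,0,0],[0,0,0.186],-0.1],
  [[0,0,0],[0,0,0.186],-0.1],
  [[0,0,0],[0,0,0.186],-0.1],
])

```text
clock: 2.5
position: [0.4465, -0.0005, 0.231]
ee_rot: [0.77, 0.638, -0.0, -0.0]
ft_force: [-0.1, 0.5, -0.4]
grip_width: 0.451
grasp_force: 0.0
```

Call:
move_arm([
  [[0,0,0],[0,0,0.186],-0.1],
  [[0,0,0],[0,0,0.186],-0.1],
  [[0,0,0],[0,0,0.186],-0.1],
  [[0,0,0],[0,0,0.186],-0.1],
  [[0,0,0],[0,0,0.186],-0.1],
  [[0,0,0],[0,0,0.186],-0.1],
  [[0,0,0],[0,0,0.186],-0.1],
  [[0,0,0],[0,0,0.186],-0.1],
  [[0,0,0],[0,0,0],-0.1],
  [[0,0,0],[0,0,0],-0.1],
])

```text
clock: 3.5
position: [0.4466, -0.0006, 0.2311]
ee_rot: [0.994, 0.113, -0.0, -0.0]
ft_force: [0.9, -0.1, 0.1]
grip_width: 0.45
grasp_force: 0.0
```

```bash
python3 - <<'E'
from workcell import vision
from h import *
c=vision.camera("wrist"); cv2.imwrite("pics/w1.png",c["pixels"][:,:,::-1])
def proj(X):
    q=c["R"]@np.array(X)+c["t"]; return (q[:2]/q[2]*[c["fx"],c["fy"]]+[c["cx"],c["cy"]]).round(1)
print(proj([.435,-.0047,.08]),proj([.4893,.0098,.08]),proj([.4466,-.0006,.08]), (-c["R"].T@c["t"]).round(3))
E
```

```text
[320.4 230.9] [317.7 156.1] [318.5 215.4] [0.523 0.017 0.372]
```

View pics/w1.png

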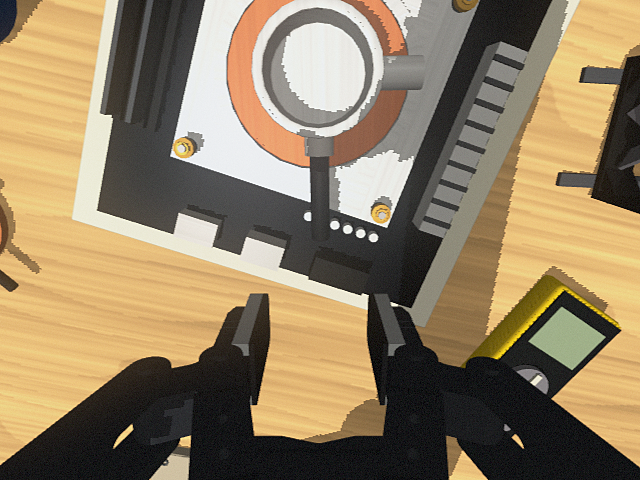

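The wrist view shows the bar between the fingers' line, ending at (321,240) where (320,231) was predicted. The alignment holds, so I'll descend astride it.

Call:
move_arm([
  [[0,0,0.02],[0,0,0],-0.1],
  [[0,0,0.02],[0,0,0],-0.1],
  [[0,0,0.02],[0,0,0],-0.1],
  [[0,0,0.02],[0,0,0],-0.1],
  [[0,0,0.02],[0,0,0],-0.1],
  [[0,0,0.02],[0,0,0],-0.1],
  [[0,0,0.02],[0,0,0],-0.1],
  [[0,0,0.02],[0,0,0],-0.1],
  [[0,0,0.02],[0,0,0],-0.1],
  [[0,0,0.02],[0,0,0],-0.1],
  [[0,0,0.02],[0,0,0],-0.35],
  [[0,0,0],[0,0,0],-0.35],
])

```text
clock: 4.75
position: [0.4454, -0.0006, 0.0648]
ee_rot: [0.994, 0.112, -0.002, 0.0]
ft_force: [0.6, -0.8, 0.1]
grip_width: 0.324
grasp_force: 0.0
```

Call:
move_arm([
  [[0,0.00233,0],[0,0,-0.0222],-0.35],
  [[0,0.00233,0],[0,0,-0.0222],-0.35],
  [[0,0.00233,0],[0,0,-0.0222],-0.35],
  [[0,0.00233,0],[0,0,-0.0222],-0.35],
  [[0,0.00233,0],[0,0,-0.0222],-0.35],
  [[0,0.00233,0],[0,0,-0.0222],-0.35],
  [[0,0.00233,0],[0,0,-0.0222],-0.35],
  [[0,0.00233,0],[0,0,-0.0222],-0.35],
])

```text
clock: 5.55
position: [0.4507, -0.0138, 0.0664]
ee_rot: [0.984, 0.18, 0.0, -0.0]
ft_force: [0.1, 2.3, 1.8]
grip_width: 0.323
grasp_force: 1.0
```

Call:
move_arm([
  [[0.0001,0.00465,0],[0,0,-0.0444],-0.35],
  [[0.0001,0.00465,0],[0,0,-0.0444],-0.35],
  [[0.0001,0.00465,0],[0,0,-0.0444],-0.35],
  [[0.0001,0.00465,0],[0,0,-0.0444],-0.35],
  [[0.0001,0.00465,0],[0,0,-0.0444],-0.35],
  [[0.0001,0.00465,0],[0,0,-0.0444],-0.35],
  [[0.0001,0.00465,0],[0,0,-0.0444],-0.35],
  [[0.0001,0.00465,0],[0,0,-0.0444],-0.35],
  [[0.0001,0.00465,0],[0,0,-0.0444],-0.35],
  [[0.0001,0.00465,0],[0,0,-0.0444],-0.35],
])

```text
clock: 6.55
position: [0.4682, -0.0439, 0.0662]
ee_rot: [0.937, 0.348, -0.0, -0.0]
ft_force: [-1.7, 1.2, 1.9]
grip_width: 0.327
grasp_force: 1.1
```

Call:
move_arm([
  [[0.0001,0.00465,0],[0,0,-0.0444],-0.35],
  [[0.0001,0.00465,0],[0,0,-0.0444],-0.35],
  [[0.0001,0.00465,0],[0,0,-0.0444],-0.35],
  [[0.0001,0.00465,0],[0,0,-0.0444],-0.35],
  [[0.0001,0.00465,0],[0,0,-0.0444],-0.35],
  [[0.0001,0.00465,0],[0,0,-0.0444],-0.35],
  [[0.0001,0.00465,0],[0,0,-0.0444],-0.35],
  [[0.0001,0.00465,0],[0,0,-0.0444],-0.35],
  [[0.0001,0.00465,0],[0,0,-0.0444],-0.35],
  [[0.0001,0.00465,0],[0,0,-0.0444],-0.35],
])

```text
clock: 7.55
position: [0.4949, -0.0657, 0.066]
ee_rot: [0.863, 0.506, -0.001, -0.0]
ft_force: [-2.3, 2.7, 1.9]
grip_width: 0.324
grasp_force: 1.4
```

```bash
cat >look.py <<'E'
import sys
from workcell import vision,manip
from h import *
o=manip.get_obs(); print("t",o["clock"],"F",np.round(o["ft_force"],1),"p",np.round(o["position"],4)); p=o["position"]
print("tool ang/R",round(np.degrees(np.arctan2(p[1]-.0207,p[0]-.5434))%360,1),round(np.hypot(p[1]-.0207,p[0]-.5434),4), "yrot",round(2*np.degrees(np.arctan2(o["ee_rot"][1],o["ee_rot"][0]))-90,1))
n=sys.argv[1]; s,t=vision.camera("side"),vision.camera("top")
a=cv2.resize(s["pixels"][225:325,280:440,::-1],(800,500),interpolation=cv2.INTER_CUBIC)
b=cv2.resize(t["pixels"][160:290,290:430,::-1],(400,371),interpolation=cv2.INTER_CUBIC)
cv2.imwrite(f"pics/{n}_s.png",a); cv2.imwrite(f"pics/{n}_t.png",b)
import pickle; pickle.dump((s,t),open(f"pics/{n}.pkl","wb"))
E
python3 look.py a
```

```text
t 7.55 F [-2.3  2.7  1.9] p [ 0.4949 -0.0657  0.066 ]
tool ang/R 240.7 0.099 yrot -29.2
```

Call:
move_arm([
  [[0,0.00233,0],[0,0,-0.0222],-0.35],
  [[0,0.00233,0],[0,0,-0.0222],-0.35],
  [[0,0.00233,0],[0,0,-0.0222],-0.35],
  [[0,0.00233,0],[0,0,-0.0222],-0.35],
  [[0,0.00233,0],[0,0,-0.0222],-0.35],
  [[0,0.00233,0],[0,0,-0.0222],-0.35],
  [[0,0.00233,0],[0,0,-0.0222],-0.35],
  [[0,0.00233,0],[0,0,-0.0222],-0.35],
])

```text
clock: 8.45
position: [0.508, -0.0716, 0.0662]
ee_rot: [0.826, 0.564, -0.0, -0.0]
ft_force: [-1.2, 2.5, -0.4]
grip_width: 0.322
grasp_force: 0.9
```

Call:
move_arm([
  [[0,0.00233,0],[0,0,-0.0222],-0.35],
  [[0,0.00233,0],[0,0,-0.0222],-0.35],
  [[0,0.00233,0],[0,0,-0.0222],-0.35],
])

```text
clock: 8.75
position: [0.5129, -0.0734, 0.0662]
ee_rot: [0.81, 0.586, 0.0, -0.0]
ft_force: [-1.2, 2.2, -0.4]
grip_width: 0.329
grasp_force: 0.9
```

Call:
move_arm([
  [[0,0.00117,0],[0,0,-0.0111],-0.35],
  [[0,0.00117,0],[0,0,-0.0111],-0.35],
  [[0,0.00117,0],[0,0,-0.0111],-0.35],
  [[0,0.00117,0],[0,0,-0.0111],-0.35],
  [[0,0.00117,0],[0,0,-0.0111],-0.35],
])

```text
clock: 9.25
position: [0.5171, -0.0748, 0.0663]
ee_rot: [0.798, 0.603, 0.0, -0.0]
ft_force: [-0.7, 2.0, -1.0]
grip_width: 0.327
grasp_force: 0.9
```

Call:
move_arm([
  [[0,0.00117,0],[0,0,-0.0111],-0.35],
  [[0,0.00117,0],[0,0,-0.0111],-0.35],
  [[0,0.00117,0],[0,0,-0.0111],-0.35],
  [[0,0.00117,0],[0,0,-0.0111],-0.35],
  [[0,0.00117,0],[0,0,-0.0111],-0.35],
])

```text
clock: 9.75
position: [0.5213, -0.076, 0.0663]
ee_rot: [0.784, 0.62, 0.0, -0.0]
ft_force: [-1.6, 2.0, 0.1]
grip_width: 0.325
grasp_force: 0.9
```

Call:
move_arm([
  [[0,0.00117,0],[0,0,-0.0111],-0.35],
  [[0,0.00117,0],[0,0,-0.0111],-0.35],
  [[0,0.00117,0],[0,0,-0.0111],-0.35],
  [[0,0.00117,0],[0,0,-0.0111],-0.35],
  [[0,0.00117,0],[0,0,-0.0111],-0.35],
])

```text
clock: 10.25
position: [0.5256, -0.0769, 0.0663]
ee_rot: [0.771, 0.637, 0.0, -0.0]
ft_force: [-1.7, 2.7, -0.6]
grip_width: 0.324
grasp_force: 1.0
```

Call:
move_arm([
  [[0,0.00117,0],[0,0,-0.0111],-0.35],
  [[0,0.00117,0],[0,0,-0.0111],-0.35],
  [[0,0.00117,0],[0,0,-0.0111],-0.35],
  [[0,0.00117,0],[0,0,-0.0111],-0.35],
  [[0,0.00117,0],[0,0,-0.0111],-0.35],
])

```text
clock: 10.75
position: [0.5299, -0.0776, 0.0663]
ee_rot: [0.757, 0.654, 0.0, -0.0]
ft_force: [-1.6, 2.4, -0.8]
grip_width: 0.327
grasp_force: 1.0
```

Call:
move_arm([
  [[0,0.00117,0],[0,0,-0.0111],-0.35],
  [[0,0.00117,0],[0,0,-0.0111],-0.35],
  [[0,0.00117,0],[0,0,-0.0111],-0.35],
  [[0,0.00117,0],[0,0,-0.0111],-0.35],
  [[0,0.00117,0],[0,0,-0.0111],-0.35],
])

```text
clock: 11.25
position: [0.5343, -0.0782, 0.0663]
ee_rot: [0.742, 0.67, 0.0, -0.0]
ft_force: [-1.4, 1.6, 0.4]
grip_width: 0.327
grasp_force: 1.0
```

Call:
move_arm([
  [[0,0.00117,0],[0,0,-0.0111],-0.35],
  [[0,0.00117,0],[0,0,-0.0111],-0.35],
  [[0,0.00117,0],[0,0,-0.0111],-0.35],
  [[0,0.00117,0],[0,0,-0.0111],-0.35],
  [[0,0.00117,0],[0,0,-0.0111],-0.35],
])

```text
clock: 11.75
position: [0.5387, -0.0786, 0.0663]
ee_rot: [0.727, 0.686, 0.0, -0.0]
ft_force: [-1.7, 2.6, -0.3]
grip_width: 0.323
grasp_force: 1.0
```

Call:
move_arm([
  [[0,0.00117,0],[0,0,-0.0111],-0.35],
  [[0,0.00117,0],[0,0,-0.0111],-0.35],
  [[0,0.00117,0],[0,0,-0.0111],-0.35],
  [[0,0.00117,0],[0,0,-0.0111],-0.35],
  [[0,0.00117,0],[0,0,-0.0111],-0.35],
])

```text
clock: 12.25
position: [0.543, -0.0788, 0.0663]
ee_rot: [0.712, 0.702, 0.0, -0.0]
ft_force: [-2.7, 1.5, 0.1]
grip_width: 0.323
grasp_force: 1.0
```

```bash
python3 look.py b
```

```text
t 12.25 F [-2.7  1.5  0.1] p [ 0.543  -0.0788  0.0663]
tool ang/R 269.8 0.0995 yrot -0.9
```

View pics/b_s.png

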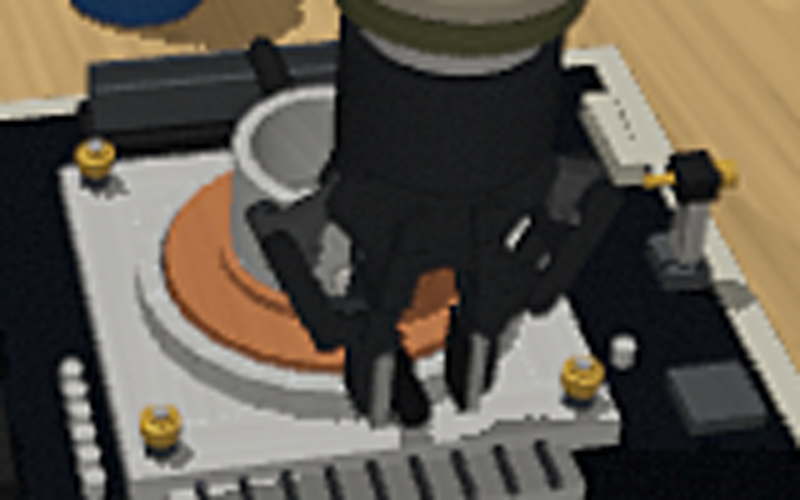

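The bar sits between the fingers near (410,400) and the copper disc still rides above the rim, so the pot is not down yet. I'll continue.

Call:
move_arm([
  [[0,0.00117,0],[0,0,-0.0111],-0.35],
  [[0,0.00117,0],[0,0,-0.0111],-0.35],
  [[0,0.00117,0],[0,0,-0.0111],-0.35],
  [[0,0.00117,0],[0,0,-0.0111],-0.35],
  [[0,0.00117,0],[0,0,-0.0111],-0.35],
])

```text
clock: 12.85
position: [0.5474, -0.0788, 0.0663]
ee_rot: [0.697, 0.717, 0.0, -0.0]
ft_force: [-1.6, 2.5, 0.1]
grip_width: 0.328
grasp_force: 1.0
```

Call:
move_arm([
  [[0,0.00117,0],[0,0,-0.0111],-0.35],
  [[0,0.00117,0],[0,0,-0.0111],-0.35],
  [[0,0.00117,0],[0,0,-0.0111],-0.35],
  [[0,0.00117,0],[0,0,-0.0111],-0.35],
  [[0,0.00117,0],[0,0,-0.0111],-0.35],
])

```text
clock: 13.35
position: [0.5518, -0.0786, 0.0663]
ee_rot: [0.681, 0.732, 0.0, -0.0]
ft_force: [-2.4, 1.4, 0.1]
grip_width: 0.328
grasp_force: 1.0
```

Call:
move_arm([
  [[0,0.00117,0],[0,0,-0.0111],-0.35],
  [[0,0.00117,0],[0,0,-0.0111],-0.35],
  [[0,0.00117,0],[0,0,-0.0111],-0.35],
  [[0,0.00117,0],[0,0,-0.0111],-0.35],
  [[0,0.00117,0],[0,0,-0.0111],-0.35],
])

```text
clock: 13.85
position: [0.5567, -0.0785, 0.0665]
ee_rot: [0.665, 0.747, 0.0, 0.001]
ft_force: [-0.7, 0.4, 0.3]
grip_width: 0.325
grasp_force: 0.4
```

The push force fell to almost nothing, so I'll check whether it dropped.

```bash
python3 look.py c; python3 - <<'E'
import cv2,numpy as np
a=cv2.imread("pics/b_s.png")[50:450,50:450];b=cv2.imread("pics/c_s.png")[50:450,50:450]
cv2.imwrite("pics/bc.png",np.hstack([a,b]))
E
```

```text
t 13.85 F [-0.7  0.4  0.3] p [ 0.5567 -0.0785  0.0665]
tool ang/R 277.6 0.1001 yrot 6.6
```

View pics/bc.png

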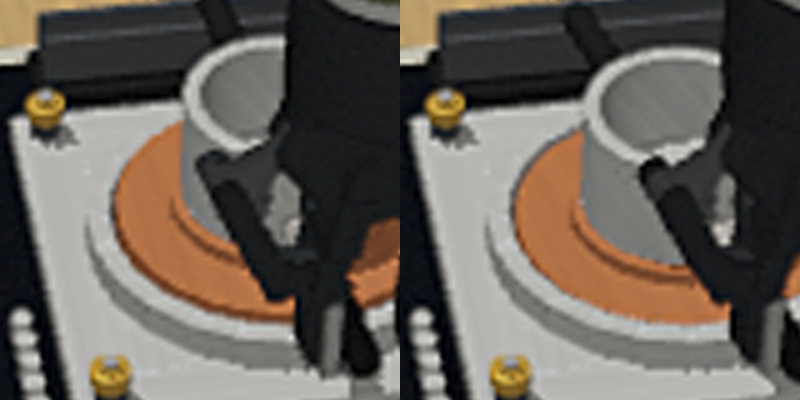

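The rim moved down from about y=40 to y=50 in the enlarged crop, and the disc's dark edge sank behind the well rim, so the pot has dropped. I'll centre the fingers on the bar, lift clear and verify.

Call:
move_arm([
  [[0,-0.0022,0],[0,0,0.02],-0.35],
  [[0,-0.0022,0],[0,0,0.02],-0.35],
  [[0,-0.0022,0],[0,0,0.02],-0.35],
  [[0,-0.0014,0],[0,0,0.02],-0.2],
  [[0,0,0],[0,0,0],-0.2],
  [[0,0,0],[0,0,0],-0.2],
])

```text
clock: 14.55
position: [0.5502, -0.0787, 0.0663]
ee_rot: [0.688, 0.725, 0.0, 0.0]
ft_force: [-0.3, 0.4, 0.2]
grip_width: 0.402
grasp_force: 0.0
```

Call:
move_arm([
  [[0,0,-0.01],[0,0,0],-0.2],
  [[0,0,-0.02],[0,0,0],-0.2],
  [[0,0,-0.02],[0,0,0],-0.2],
  [[0,0,-0.03],[0,0,0],-0.2],
  [[0,0,-0.03],[0,0,0],-0.2],
  [[0,0,-0.03],[0,0,0],-0.2],
  [[0,0,-0.04],[0,0,0],-0.2],
  [[0,0,-0.04],[0,0,0],-0.2],
  [[0,0,-0.03],[0,0,0],-0.2],
])

```text
clock: 15.45
position: [0.5505, -0.079, 0.2574]
ee_rot: [0.688, 0.725, 0.001, 0.001]
ft_force: [0.5, 0.1, -0.2]
grip_width: 0.398
grasp_force: 0.0
```

Call:
move_arm([
  [[0,-0.04,0],[0,0,0],0],
  [[0,-0.04,0],[0,0,0],0],
  [[0,-0.04,0],[0,0,0],0],
  [[-0.03,-0.03,0],[0,0,0],0],
  [[-0.03,-0.02,0],[0,0,0],0],
  [[-0.04,0,0],[0,0,0],0],
  [[-0.04,0,0],[0,0,0],0],
  [[-0.04,0,0],[0,0,0],0],
  [[-0.04,0,0],[0,0,0],0],
])

```text
clock: 16.35
position: [0.4313, -0.2516, 0.2553]
ee_rot: [0.688, 0.725, 0.001, 0.001]
ft_force: [0.7, -0.4, 0.5]
grip_width: 0.506
grasp_force: 0.0
```

```bash
python3 look.py d; python3 - <<'E'
import cv2,numpy as np
a=cv2.imread("pics/d_s.png")[:,:];b=cv2.imread("pics/d_t.png")
a=cv2.resize(a,(480,300)); c=np.zeros((371,800,3),np.uint8);c[:300,:480]=a;c[:297,480:]=cv2.resize(b,(320,297))
cv2.imwrite("pics/d.png",c)
E
```

```text
t 16.35 F [ 0.7 -0.4  0.5] p [ 0.4313 -0.2516  0.2553]
tool ang/R 247.6 0.2944 yrot 3.0
```

View pics/d.png

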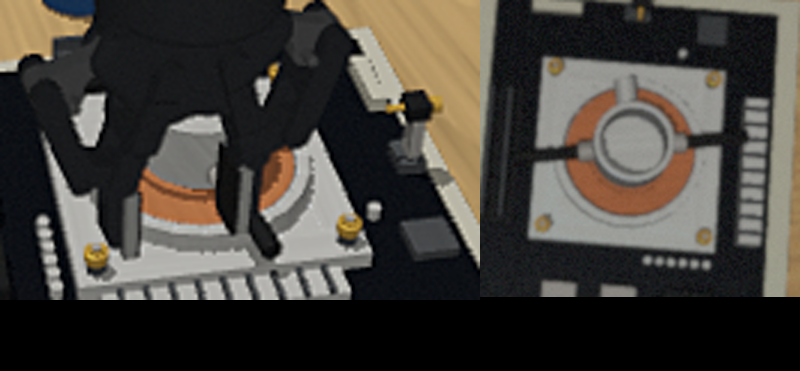

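The top view shows the port pointing up at the pillar and the bars level left and right. The arm hides the side view, so I'll move it to the far side.

Call:
move_arm([
  [[0.06,-0.005,0],[0,0,0],0],
  [[0.06,-0.005,0],[0,0,0],0],
  [[0.06,-0.005,0],[0,0,0],0],
  [[0.06,-0.005,0],[0,0,0],0],
  [[0.06,-0.005,0],[0,0,0],0],
  [[0.06,-0.005,0],[0,0,0],0],
  [[0.06,-0.005,0],[0,0,0],0],
  [[0.06,-0.005,0],[0,0,0],0],
  [[0.06,0,0],[0,0,0],0],
  [[0.06,0,0],[0,0,0],0],
  [[0.06,0,0],[0,0,0],0],
  [[0.06,0,0],[0,0,0],0],
])

```text
clock: 17.65
position: [0.3726, 0.2895, 0.2552]
ee_rot: [0.688, 0.725, 0.001, 0.0]
ft_force: [0.6, -0.4, -0.0]
grip_width: 0.503
grasp_force: 0.0
```

```bash
python3 look.py e; python3 - <<'E'
import cv2,numpy as np,pickle
d=pickle.load(open("cams0.pkl","rb"))
a=cv2.resize(d["side"]["pixels"][225:325,280:440,::-1],(800,500),interpolation=cv2.INTER_CUBIC)[80:480,150:550]
b=cv2.imread("pics/e_s.png")[80:480,150:550]
cv2.imwrite("pics/ae.png",np.hstack([a,b]))
E
```

```text
t 17.65 F [ 0.6 -0.4 -0. ] p [0.3726 0.2895 0.2552]
tool ang/R 122.4 0.3185 yrot 3.0
```

View pics/ae.png

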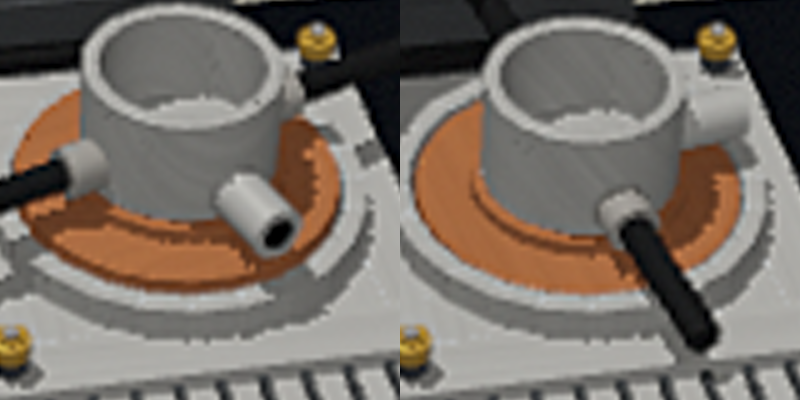

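The body's rim sank about 14 px in the 5x crop, or 2.8 px. A 6 mm drop should give about 2.5 px. I'll check level numerically from the disc's left, right and bottom extremes, before and after.

```bash
python3 - <<'E'
from h import *; import pickle
d=pickle.load(open("cams0.pkl","rb")); s,t=pickle.load(open("pics/e.pkl","rb"))
def ext(c):
    h=cv2.cvtColor(np.ascontiguousarray(c["pixels"]),cv2.COLOR_RGB2HSV); m=cv2.inRange(h,(4,100,40),(16,255,255)); k=np.zeros_like(m); k[240:300,300:400]=m[240:300,300:400]
    n,l,st,_=cv2.connectedComponentsWithStats(k); pts=np.argwhere((k>0))[:,::-1]; big=[i for i in range(1,n) if st[i,4]>60]; pts=np.argwhere(np.isin(l,big))[:,::-1]
    p=lambda q:q.mean(0).round(1).tolist()
    low=[int(pts[pts[:,0]==x][:,1].max()) for x in range(318,380,6)]
    return "L",p(pts[pts[:,0]==pts[:,0].min()]),"R",p(pts[pts[:,0]==pts[:,0].max()]),"lower edge",low
def pred(c,z,x0=.5434,y0=.0207):
    a=np.radians(np.arange(0,360,.5)); X=np.c_[x0+.066*np.cos(a),y0+.066*np.sin(a),0*a+z]@c["R"].T+c["t"]; P=X[:,:2]/X[:,2:]*[c["fx"],c["fy"]]+[c["cx"],c["cy"]]
    low=[round(P[abs(P[:,0]-x)<.6][:,1].max(),1) for x in range(318,380,6)]; return P[P[:,0].argmin()].round(1),P[P[:,0].argmax()].round(1),low
print(ext(d["side"]),"\n",pred(d["side"],.061),"\n lower disc edge",pred(d["side"],.047)[2]);print(ext(s),"\n",pred(s,.055))
# pot yaw from top view, bar ends and port (crop pixels in d.png right part -> image)
f=lambda x,y:(290+(x-480)*140/320,160+y*130/297)
L,R,P=[onz(t,f(*q),z) for q,z in(((535,154),.074),((735,137),.074),((626,80),.08))]
v=(L-R); print("pot yaw rel station deg",np.degrees(np.arctan2(v[1],v[0]))-90+5.7, "port dir",np.degrees(np.arctan2(P[1]-.0207,P[0]-.5434))+5.7)
E
```

```text
Traceback (most recent call last):
ValueError: zero-size array to reduction operation maximum which has no identity
```

```bash
python3 - <<'E'
from h import *; import pickle
d=pickle.load(open("cams0.pkl","rb")); s,t=pickle.load(open("pics/e.pkl","rb"))
xs=range(318,380,6)
def low(c):
    h=cv2.cvtColor(np.ascontiguousarray(c["pixels"]),cv2.COLOR_RGB2HSV); m=cv2.inRange(h,(2,80,30),(17,255,255)); m[:245]=0; m[300:]=0
    return [int(np.max(np.nonzero(m[:,x])[0],initial=-1)) for x in xs]
def pred(c,z):
    a=np.radians(np.arange(0,360,.25)); X=np.c_[.5434+.066*np.cos(a),.0207+.066*np.sin(a),0*a+z]@c["R"].T+c["t"]; P=X[:,:2]/X[:,2:]*[c["fx"],c["fy"]]+[c["cx"],c["cy"]]
    return [round(float(P[abs(P[:,0]-x)<1][:,1].max(initial=-1)),1) for x in xs]
print("before",low(d["side"]),pred(d["side"],.047)); print("now",low(s),pred(s,.055))
f=lambda x,y:(290+(x-480)*140/320,160+y*130/297)
L,R,P=[onz(t,f(*q),z) for q,z in(((535,154),.074),((735,137),.074),((626,80),.08))]
v=L-R; print("pot yaw rel station deg",np.degrees(np.arctan2(v[1],v[0]))-90+5.7,"port dir",np.degrees(np.arctan2(P[1]-.0207,P[0]-.5434))+5.7)
# rim top: bright/dark edge shift before-now by column template matching, left and right of the body rim
g=lambda c:cv2.cvtColor(c["pixels"],cv2.COLOR_RGB2GRAY)
A,B=g(d["side"]),g(s)
for x0,x1 in((326,340),(340,352),(352,364)):
    T=cv2.resize(A[240:262,x0:x1],None,fx=8,fy=8,interpolation=cv2.INTER_CUBIC); I=cv2.resize(B[234:274,x0-4:x1+4],None,fx=8,fy=8,interpolation=cv2.INTER_CUBIC)
    _,m,_,p=cv2.minMaxLoc(cv2.matchTemplate(I,T,cv2.TM_CCOEFF_NORMED)); print(x0,"shift px",p[0]/8-4,p[1]/8-6,round(m,2))
E
```

```text
before [289, 293, 296, 297, 298, 299, 298, 297, 295, 290, -1] [292.2, 296.5, 299.2, 300.9, 301.7, 301.9, 301.6, 300.4, 298.3, 294.6, 286.2]
now [289, 293, 296, 298, 299, 299, 298, -1, 294, 291, -1] [289.1, 293.4, 296.0, 297.7, 298.6, 298.8, 298.5, 297.4, 295.3, 291.8, 284.2]
pot yaw rel station deg 9.59064827817468 port dir 8.673303469701859
326 shift px 0.25 2.75 0.97
340 shift px -0.625 2.75 0.97
352 shift px 0.375 2.75 0.79
```

The disc's edge matches a level disc at full depth within about 1 px along its whole length. The rim shift is uniform, 2.75 px at left, middle and right. The port is about 9° (0.16 rad) from the mark.

```bash
python3 -c "
from workcell import order; print(order.hand_in())"
```

```text
the job is handed in; nothing more can be done
None
```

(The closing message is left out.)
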